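Secure the bottle rack in the storeroom

ROBOT

A 7-joint arm with a two-finger parallel gripper is mounted at the origin on the work surface. World frame = base frame: x ahead of the robot, y to its left, z up, the work surface at z = 0. Lengths are in m, angles in rad, forces in N, time in s.
With the tool pointing down it reaches from about 0.425 to 0.925 m from the base axis. Payload 6.8 kg.
Tool frame: the origin (TCP) lies midway between the tips of the shut fingers; the grasp point (between the pads) lies 19 mm behind it (r.grip_depth is the distance from the TCP to the grasp point, in m); z points along the fingers, y is the line along which they close (so a half turn about z gives the same grasp; the last joint's range is limited). The gripper opens to 85 mm and grips with 20 to 120 N. Pads are 22 mm wide; open, the fingers measure 114 mm over their backs; the gripper's body (76 mm by 85 mm) begins 54 mm behind the grasp point. The pads swing forward as they close: fully open they stand 13 mm farther back than shut.
Start: joints at [1.149, 0.477, 0.022, 1.555, -0.011, 1.109, -0.083], TCP at [0.208, -0.642, 0.231] pointing down, gripper open.
Joint ranges: [-2.96, 2.96], [-0.34, 2.1], [-1.41, 1.46], [0.24, 2.44], [-1.37, 4.51], [0.17, 1.92], [-2.96, 2.96]. Speed limits (rad/s): [2.39, 2.39, 3.14, 3.14, 3.14, 3.14, 3.14].

INTERFACE

Orientations are given as a rotation vector (axis times angle).
In Python, from bench import telemetry, grab_frame, calibration, order, silhouettes, r gives the robot as it stands.
- The arm moves only by the tool apply_moves, never from a script. Its argument "moves" is a list of rows, each a list of 7 numbers: the turn, a rotation vector about the tool's x, y, z scaled (see below), then the shift along the tool's x, y, z scaled (see below), then the opening, from -1 (shut) to 1 (fully open). A call has exactly 8 rows; each row shifts and turns the commanded pose from where the row before left it, along the tool's axes as they then stand; what a row does not reach is not made up. The controller multiplies each number of a shift by 1000 mm and each number of a turn by 6 degrees. A row lasts 1/12 s, in which the tool goes at most 41.7 mm and 7.16 degrees, less where a joint would pass 70% of its speed; a pose out of reach is approached as far as the arm can. A call with a number of a shift or a turn outside -1 to 1 is refused whole. A call with a gripper value outside its range is refused whole. The fingers move at their own pace and stop on an object; "grip_force" is the grip in N (left out, the last holds). Time passes only in rows, so rows that do not move let the fingers close, or fill a call up. It gives the time, the measured TCP pose, the force, the opening and the grip force at its end, in the units of the state.
- telemetry.get_obs(): the state, without advancing time (a new reading comes with each control period).
- grab_frame(name): name is "scene" or "top"; returns the picture (400x640x3 uint8, blue, green, red); there is no depth.
- calibration(name): a dict with "fx", "fy", "cx", "cy" (pixels), "world_from_camera" (4x4, takes a point from camera to world coordinates). Camera axes: x right, y down, z forward; pixel columns grow to the right and rows downward; lengths in m; the calibration is good to about 2 mm. A picture is of the moment at which its call begins. calibration takes no time and is no camera call.
- order.hand_in(): hands the job in; it is judged then, once.
Trained networks look in the newest picture that a camera, given by its name, has taken for a name from the list of things; names that differ only in an ending like _2 or _b are one class to them, and where a whole thing is asked for, a point or a joint stands for the part that bears it (a point fixed in the world has none). Each returns a list of dicts, best first, with "p" (0 to 1); they miss things now and then, are a little off and sometimes report something else, mostly with a low value. They report only what shows in the picture. A call takes as long as a camera call.
- silhouettes(thing, camera): "mask" (400x640 bool, what is visible of it) and "extent" ([centre column, centre row, width, height] in pixels, round what is visible of it).
The state is a dict: "clock": time; "joints": joint angles; "qvel": joint speeds; "tau": joint torques, N m; "tcp_pos": TCP position; "orientation": TCP orientation; "contact_force": force on the tool from outside, world axes, zero at the start; "moment": the same for the moment, N m; "grip_width": finger opening in m; "gripper_force": force on a finger pad.
Only numpy, scipy, OpenCV 4.12 (cv2) and the standard library are available. Lean on these libraries where they do the work, as an engineer would, in place of code of your own. Each camera call takes 0.05 s, during which the arm holds its last target. There are 200 camera calls.

TASK

Get the wooden bottle rack ready to be carried: push its white swing gate shut until it has clicked home on its catch, and lay the aluminium retaining bar across the bottle necks so that it rests level in both dark wooden forks with each end sticking out past its fork. Lower the bar into the forks, do not drop it, and leave the two bottles in the rack, the blue flask and the food tub where they are.

Things in the scene. Friction and masses are not known exactly. Their poses are not given: they have to be found in the camera images.
- rack: Fixed low wooden bottle rack, open at the top, 350 mm deep, 210 mm wide (262 over the forks), walls 82 mm high. Origin on the table at the middle of its front (gate) line; x points into the rack, y to the left; turned up to 10 degrees. Two wine bottles lie in it along x, necks (28 mm thick, tops 63 mm above the table) towards the gate, tips about 25 mm behind the front line.
- fork_left (a point): Middle of the seat of the left dark wooden fork, outside the rack's left wall, 88 mm above the table, 80 mm behind the front line and 118 mm from the rack's middle. The fork is a block 54 mm (x) by 26 mm (y) with two prongs that rise 18 mm above the seat and leave an open-topped slot 34 mm wide in x, open at both ends in y. Axes as the rack's.
- fork_right (a point): The same on the right fork (236 mm from the left one). The space between the forks is free above the bottles.
- bar_seat (a point): Point midway between the two forks, 99 mm above the table: where the centre of the bar lies when it rests on both seats. Axes as the rack's: the bar must lie along this y axis.
- bar: Loose straight square aluminium tube with black end sleeves, 310 mm long, 22 mm by 22 mm, about 0.2 kg, at the start lying on the table to the left or right in front of the rack. Origin at its centre, x axis along its length.
- gate (a joint): Angle of the white gate in rad: 0 shut, growing as it swings out towards the robot; starts between 0.5 and 1.0. A sprung ball catch resists with a few newtons from about 0.09 to 0.05 and then holds the gate. The gate is a panel 180 mm long, 12 mm thick, from 15 to 83 mm above the table, on an upright hinge at the rack's left front corner.
- gate_hinge (a point): Point on the gate's upright hinge axis, 49 mm above the table, in the middle of the panel's thickness. Axes turn with the gate: the panel stretches from here 180 mm along -y, its outer face looks to -x.
- gate_push (a point): Point on the outer face of the gate (the side away from the bottles), 150 mm from the hinge axis and 49 mm above the table: a good place to push. Axes as gate_hinge.
- bottle_left: Green wine bottle with a red cap lying in the left of the rack, 300 mm long, 74 mm thick. Origin under its middle, on the rack's floor board. Leave it.
- bottle_right: The same with a black cap, in the right of the rack. Leave it.
- tub: Clear food tub with a white lid, 106 x 136 x 97 mm, standing on the table on the other side of the rack from the bar. Origin under its centre. Leave it.
- flask: Blue vacuum flask, 72 mm thick, 175 mm high, standing on the table beyond the tub or the bar. Origin under its centre. Leave it.

How it is judged:
By the outcome, as a careful person would: the job done as asked, in the order asked, and still so for the second after the job is handed in, with the robot touching nothing.
It also fails if it takes over 51 s, if anything falls off the work surface, if the arm or the gripper's body presses on something with over 40 N, if the wrist force passes 120 N, or if a joint passes its speed limit or range.

## Working session

There is one attempt and no reset: what is moved stays moved. The work goes in short steps, Python scripts to look and compute and a tool call to move; the robot and the scene stay as the last step left them, time stands still between calls to the robot, and variables do not carry over. Pictures are saved under pics/ and viewed, at most 10 in all, crops included, and the job is handed in when it is done.

Besides the shell and the picture viewer there is one more tool, called as name(argument=value, ...), one argument or row to a line, values as JSON. apply_moves: Moves the arm, as the interface text tells. Its arguments: {"type":"object","properties":{"moves":{"type":"array"},"grip_force":{"type":"number"}},"required":["moves"]}

```bash
mkdir -p pics; ls
python3 - <<'E'
from bench import telemetry, grab_frame, calibration, order, silhouettes, r
import cv2,numpy as np
a=grab_frame("scene");b=grab_frame("top")
cv2.imwrite("pics/s1.png",a);cv2.imwrite("pics/t1.png",b)
o=telemetry.get_obs();print({k:np.round(v,3) for k,v in o.items()})
for c in("scene","top"):print({k:np.round(v,4).tolist() for k,v in calibration(c).items()})
print(r.grip_depth)
for n in("bar","gate","rack","fork_left","tub","flask","bottle_left"):
  for c in("scene","top"):
    for d in silhouettes(n,c)[:3]:print(n,c,round(d["p"],2),np.round(d["extent"]),d["mask"].sum())
E
```

```text
pics
{'clock': np.float64(0.1), 'joints': array([ 1.149,  0.478,  0.022,  1.556, -0.011,  1.109, -0.083]), 'qvel': array([ 0.   , -0.002, -0.001, -0.003,  0.001, -0.001,  0.001]), 'tau': array([ 5.0000e-03, -5.9775e+01,  1.6140e+00, -2.8195e+01,  1.3000e-02,
        5.0000e-03,  0.0000e+00]), 'tcp_pos': array([ 0.208, -0.642,  0.23 ]), 'orientation': array([-3.101e+00, -4.910e-01,  1.000e-03]), 'contact_force': array([ 0.407, -0.477, -0.109]), 'moment': array([-0.016,  0.007,  0.048]), 'gripper_force': np.float64(0.0), 'grip_width': np.float64(0.085)}
{'fx': 364.1401, 'fy': 364.1401, 'cx': 322.3159, 'cy': 201.8132, 'world_from_camera': [[0.5437, 0.6806, -0.491, 1.1261], [0.8391, -0.4292, 0.3342, -0.3591], [0.0168, -0.5937, -0.8045, 0.9783], [0.0, 0.0, 0.0, 1.0]]}
{'fx': 517.8671, 'fy': 517.8671, 'cx': 326.0457, 'cy': 204.8523, 'world_from_camera': [[-0.0058, -0.9908, 0.1355, 0.4115], [-0.9999, 0.0037, -0.0153, 0.0147], [0.0147, -0.1356, -0.9907, 1.4918], [0.0, 0.0, 0.0, 1.0]]}
0.0187
bar scene 0.8 [207. 232.  39.  84.] 616
bar scene 0.65 [317. 185.  55.  19.] 757
bar top 0.89 [438. 272.  14. 111.] 968
gate scene 0.75 [322. 188.  56.  23.] 818
gate top 0.59 [308. 247.  47.  48.] 274
rack scene 0.65 [355. 245. 134. 141.] 5683
rack top 0.9 [317. 187.  99. 173.] 6032
fork_left scene 0.79 [354. 245. 129. 143.] 5383
fork_left top 0.7 [314. 185.  99. 171.] 5881
tub scene 0.75 [374. 141.  46.  43.] 1434
tub top 0.73 [206. 270.  57.  44.] 2176
flask scene 0.58 [424. 188.  32.  53.] 1146
flask top 0.68 [213. 166.  44.  37.] 968
bottle_left scene 0.85 [369. 242.  72.  82.] 2044
bottle_left scene 0.32 [319. 185.  54.  23.] 816
bottle_left top 0.56 [303. 159.  31. 114.] 2304
```

View pics/s1.png

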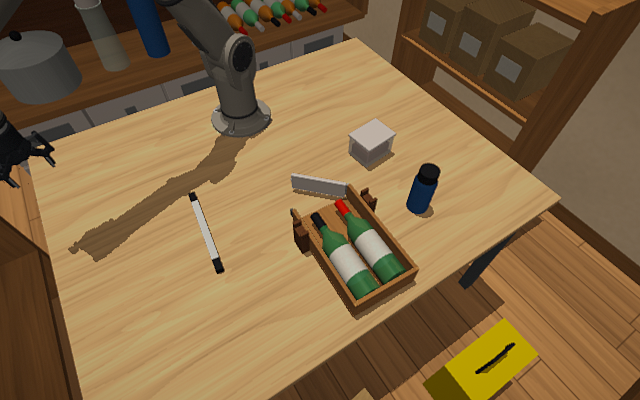

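View pics/t1.png

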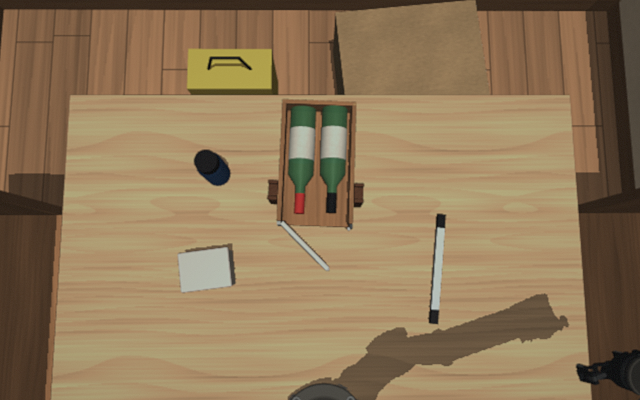

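The scene view shows the bar on the robot's right (about 193,195 to 220,270), the gate swung out (292–345, 185) and the forks at (301,235) and (368,200). In the top view the bar runs (441,214) to (433,323), the gate (281,223) to (327,269), and the forks are at (273,192) and (358,194). I'll zoom in to get rack points.

```bash
cat > h.py <<'E'
import numpy as np,cv2
from bench import telemetry, grab_frame, calibration, order, silhouettes, r
from scipy.spatial.transform import Rotation as R
def ray(c,uv,z):
    k=calibration(c);T=k["world_from_camera"];T=np.array(T)
    uv=np.atleast_2d(uv).astype(float)
    d=np.c_[(uv[:,0]-k["cx"])/k["fx"],(uv[:,1]-k["cy"])/k["fy"],np.ones(len(uv))]@T[:3,:3].T
    o=T[:3,3];return o+d*((z-o[2])/d[:,2])[:,None]
def proj(c,P):
    k=calibration(c);T=np.linalg.inv(np.array(k["world_from_camera"]))
    q=np.atleast_2d(P)@T[:3,:3].T+T[:3,3]
    return np.c_[q[:,0]/q[:,2]*k["fx"]+k["cx"],q[:,1]/q[:,2]*k["fy"]+k["cy"]]
E
python3 - <<'E'
from h import *
a=cv2.imread("pics/s1.png");b=cv2.imread("pics/t1.png")
A=cv2.resize(a[170:320,284:424],None,fx=3,fy=3,interpolation=cv2.INTER_CUBIC)
B=cv2.resize(b[90:280,260:370],None,fx=3,fy=3,interpolation=cv2.INTER_CUBIC)
C=np.zeros((570,750,3),np.uint8);C[:,:330]=B;C[:450,330:]=A;cv2.imwrite("pics/c1.png",C)
grab_frame("top");m=silhouettes("bar","top")[0]["mask"]
v,u=np.nonzero(m);print(cv2.minAreaRect(np.c_[u,v].astype(np.float32)))
box=cv2.boxPoints(cv2.minAreaRect(np.c_[u,v].astype(np.float32)));print(ray("top",box,.02).round(4))
print(proj("top",[[.208,-.642,.231]]))
E
```

```text
((436.9162902832031, 268.4057312011719), (11.218240737915039, 109.46102142333984), 3.4064435958862305)
[[ 0.2798 -0.2908  0.02  ]
 [ 0.5867 -0.3195  0.02  ]
 [ 0.5847 -0.3517  0.02  ]
 [ 0.2778 -0.322   0.02  ]]
[[594.89679844 360.46445374]]
```

View pics/c1.png

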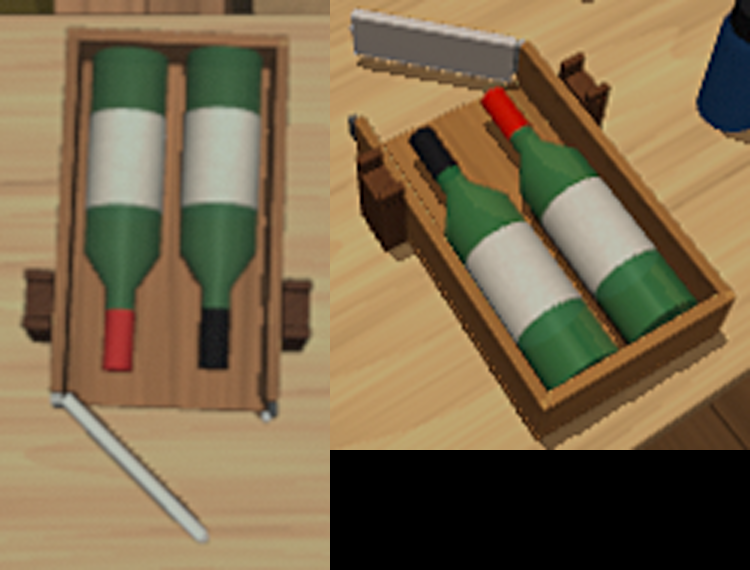

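Run:
```python
from h import *
from scipy.optimize import least_squares
t=lambda u,v:(u/3+260-.33,v/3+90-.33); s=lambda u,v:((u-330)/3+284-.33,v/3+170-.33)
D=[("top",t(67,28),(.35,.105,.082)),("top",t(288,37),(.35,-.105,.082)),("top",t(25,270),(.107,.131,.106)),("top",t(311,280),(.107,-.131,.106)),
("scene",s(545,408),(.35,-.105,.082)),("scene",s(733,295),(.35,.105,.082)),("top",t(52,395),(0,.105,.082)),("top",t(277,405),(0,-.105,.082)),("scene",s(522,42),(0,.105,.082))]
def P(p,l):l=np.array(l);c,n=np.cos(p[2]),np.sin(p[2]);return [p[0]+c*l[0]-n*l[1],p[1]+n*l[0]+c*l[1],l[2]]
f=lambda p:np.concatenate([proj(c,P(p,l))[0]-uv for c,uv,l in D])
q=least_squares(f,[.55,.02,0],loss="soft_l1");print(q.x.round(4));print(f(q.x).reshape(-1,2).round(2))
p=q.x
for n,l in dict(seat=(.08,0,.099),fl=(.08,.118,.088),fr=(.08,-.118,.088)).items():print(n,np.round(P(p,l),4))
g=ray("top",[t(60,398),t(66,400),t(207,536),t(195,541)],.083);print("gate",g.round(4))
b=ray("top",[t(112,370),t(212,369)],.05);print(b)
d=g[2]-g[1];print("len",np.linalg.norm(d[:2]),"angle rel rack",np.arctan2(d[0],-d[1])*-1-0, p[2])
import numpy as np
o=telemetry.get_obs();M=R.from_rotvec(o["orientation"]).as_matrix();print(M.round(3))
```

```text
[ 0.5538  0.0241 -0.0388]
[[ 0.04 -0.41]
 [ 0.65 -0.68]
 [-0.15  1.74]
 [ 0.93  1.8 ]
 [ 0.13  0.67]
 [ 1.84  0.15]
 [-0.67  0.54]
 [ 1.11 -0.16]
 [ 1.43 -1.91]]
seat [0.6337 0.021  0.099 ]
fl [0.6383 0.1389 0.088 ]
fr [ 0.6292 -0.0969  0.088 ]
gate [[ 0.5565  0.1199  0.083 ]
 [ 0.5546  0.1144  0.083 ]
 [ 0.4311 -0.0131  0.083 ]
 [ 0.4267 -0.0023  0.083 ]]
[[ 0.58592854  0.07397696  0.05      ]
 [ 0.58649525 -0.01945178  0.05      ]]
len 0.17754731932882797 angle rel rack 0.769588780533133 -0.03879239247464068
[[ 0.951  0.309  0.   ]
 [ 0.309 -0.951 -0.   ]
 [ 0.     0.    -1.   ]]
```

apply_moves(
  moves=[
    [0,0,0.85,0,0,0,-1],
    [0,0,0.84,0,0,0,-1],
    [0,0,0.84,0,0,0,-1],
    [0,0,0.84,0,0,0,-1],
    [0,0,0,0.0132,-0.0344,0,-1],
    [0,0,0,0.0132,-0.0344,0,-1],
    [0,0,0,0.0132,-0.0344,0,-1],
    [0,0,0,0.0132,-0.0344,0,-1],
  ],
  grip_force=40,
)

```text
clock: 1.57
tcp_pos: [0.267, -0.5051, 0.2313]
orientation: [3.141, -0.062, 0.0]
contact_force: [0.8, -0.3, 0.2]
grip_width: 0.0001
gripper_force: 0.0
```

apply_moves(
  moves=[
    [0,0,0,0.0132,-0.0344,0,-1],
    [0,0,0,0.0132,-0.0344,0,-1],
    [0,0,0,0.0132,-0.0344,0,-1],
    [0,0,0,0.0132,-0.0344,0,-1],
    [0,0,0,0.0132,-0.0344,0,-1],
    [0,0,0,0.0132,-0.0344,0,-1],
    [0,0,0,0.0132,-0.0344,0,-1],
    [0,0,0,0.0132,-0.0344,0,-1],
  ],
)

```text
clock: 2.23
tcp_pos: [0.3832, -0.2341, 0.2317]
orientation: [3.14, -0.062, 0.001]
contact_force: [0.2, -1.0, 0.2]
grip_width: -0.0002
gripper_force: 0.0
```

apply_moves(
  moves=[
    [0,0,0,0.0132,-0.0344,0,-1],
    [0,0,0,0.0132,-0.0344,0,-1],
    [0,0,0,0.0132,-0.0344,0,-1],
    [0,0,0,0.0132,-0.0344,0,-1],
    [0,0,0,-0.0053,-0.0398,0,-1],
    [0,0,0,-0.0053,-0.0398,0,-1],
    [0,0,0,-0.0053,-0.0398,0,-1],
    [0,0,0,-0.0053,-0.0398,0,-1],
  ],
)

```text
clock: 2.9
tcp_pos: [0.4256, 0.0614, 0.2316]
orientation: [3.141, -0.062, 0.001]
contact_force: [0.3, 1.0, 0.2]
grip_width: 0.0
gripper_force: 0.0
```

apply_moves(
  moves=[
    [0,0,0,0,0,0.038,-1],
    [0,0,0,0,0,0.038,-1],
    [0,0,0,0,0,0.038,-1],
    [0,0,0,0,0,0.038,-1],
    [0,0,0,0,0,0.038,-1],
    [0,0,0,0,0,0,-1],
    [0,0,0,0.005,0.005,0,-1],
    [0,0,0,0.005,0.005,0,-1],
  ],
)

```text
clock: 3.57
tcp_pos: [0.4371, 0.0493, 0.043]
orientation: [-3.141, 0.06, -0.003]
contact_force: [-0.1, -0.1, 0.8]
grip_width: -0.0004
gripper_force: 0.0
```

apply_moves(
  moves=[
    [0,0,0,0.006,0.0066,0,-1],
    [0,0,0,0.006,0.0066,0,-1],
    [0,0,0,0.006,0.0066,0,-1],
    [0,0,0,0.006,0.0066,0,-1],
    [0,0,0,0.006,0.0066,0,-1],
    [0,0,0,0.006,0.0066,0,-1],
    [0,0,0,0.007,0.0066,0,-1],
    [0,0,0,0.007,0.0066,0,-1],
  ],
)

```text
clock: 4.23
tcp_pos: [0.4839, -0.0063, 0.0412]
orientation: [3.141, -0.062, -0.001]
contact_force: [0.1, -0.0, -0.2]
grip_width: 0.0001
gripper_force: 0.0
```

Run:
```python
from h import *
a=grab_frame("scene");b=grab_frame("top")
A=cv2.resize(a[160:300,264:404],None,fx=3,fy=3,interpolation=cv2.INTER_CUBIC)
B=cv2.resize(b[150:290,256:376],None,fx=3,fy=3,interpolation=cv2.INTER_CUBIC)
cv2.imwrite("pics/c2.png",np.hstack([B,A]))
```

```text
(no output)
```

View pics/c2.png

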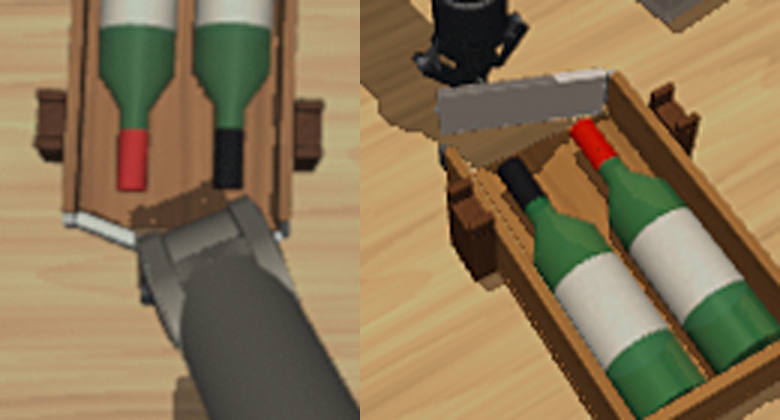

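The gate (437–610, 100 in the right half) follows the fingers and is about a third of a radian open. I'll push on.

apply_moves(
  moves=[
    [0,0,0,0.006,0.002,0,-1],
    [0,0,0,0.006,0.002,0,-1],
    [0,0,0,0.006,0.002,0,-1],
    [0,0,0,0.006,0.002,0,-1],
    [0,0,0,0.006,0.002,0,-1],
    [0,0,0,0.005,0.002,0,-1],
    [0,0,0,0.005,0.001,0,-1],
    [0,0,0,0.005,0.001,0,-1],
  ],
)

```text
clock: 5.0
tcp_pos: [0.5272, -0.0211, 0.0411]
orientation: [3.141, -0.061, -0.004]
contact_force: [-4.5, 1.3, 4.4]
grip_width: 0.0001
gripper_force: 0.0
```

apply_moves(
  moves=[
    [0,0,0,0.003,0,0,-1],
    [0,0,0,0.002,0,0,-1],
    [0,0,0,0.002,0,0,-1],
    [0,0,0,0,0,0,-1],
    [0,0,0,0,0,0,-1],
    [0,0,0,0,0,0,-1],
    [0,0,0,0,0,0,-1],
    [0,0,0,0,0,0,-1],
  ],
)

```text
clock: 5.67
tcp_pos: [0.534, -0.0217, 0.0412]
orientation: [3.141, -0.061, -0.002]
contact_force: [-4.6, -0.7, 3.8]
grip_width: 0.0001
gripper_force: 0.0
```

apply_moves(
  moves=[
    [0,0,0,0.002,0,0,-1],
    [0,0,0,0.002,0,0,-1],
    [0,0,0,0,0,0,-1],
    [0,0,0,0,0,0,-1],
    [0,0,0,0,0,0,-1],
    [0,0,0,0,0,0,-1],
    [0,0,0,0,0,0,-1],
    [0,0,0,0,0,0,-1],
  ],
)

```text
clock: 6.33
tcp_pos: [0.534, -0.0218, 0.0408]
orientation: [3.139, -0.061, -0.014]
contact_force: [-16.3, 0.4, 15.1]
grip_width: -0.0003
gripper_force: 0.0
```

Run:
```python
from h import *
a=grab_frame("scene");b=grab_frame("top")
A=cv2.resize(a[160:300,264:404],None,fx=3,fy=3,interpolation=cv2.INTER_CUBIC)
B=cv2.resize(b[150:290,256:376],None,fx=3,fy=3,interpolation=cv2.INTER_CUBIC)
cv2.imwrite("pics/c3.png",np.hstack([B,A]))
```

```text
(no output)
```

View pics/c3.png

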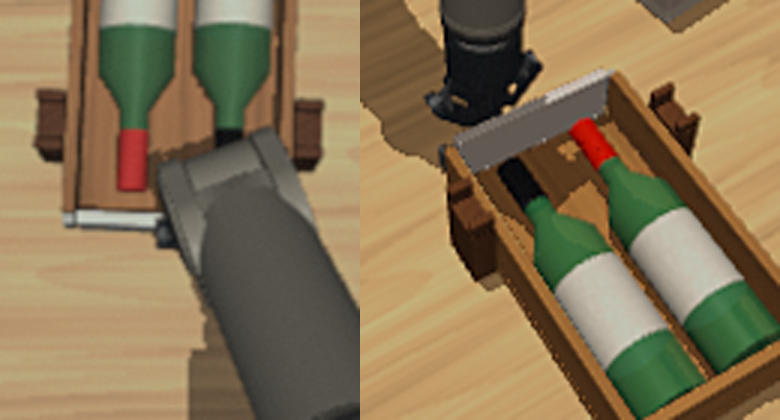

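The gate looks flush with the front, and force rises with no movement, so it is on its stop. I'll back off and re-measure.

apply_moves(
  moves=[
    [0,0,0,-0.005,0,0,-1],
    [0,0,0,-0.015,0,0,-1],
    [0,0,0,-0.03,0,0,-1],
    [0,0,0,0,0,-0.04,-1],
    [0,0,0,0,0,-0.04,1],
    [0,0,0,0,0.04,-0.02,1],
    [0,0,0,0,0.04,0,1],
    [0,0,0,0,0.04,0,1],
  ],
)

```text
clock: 7.1
tcp_pos: [0.4867, -0.1382, 0.1424]
orientation: [3.14, -0.057, 0.011]
contact_force: [0.8, -0.9, 0.2]
grip_width: 0.0479
gripper_force: 0.0
```

apply_moves(
  moves=[
    [0,0,0.275,-0.006,0.03,0,1],
    [0,0,0.275,-0.006,0.03,0,1],
    [0,0,0,-0.006,0.03,0,1],
    [0,0,0,-0.006,0.03,0,1],
    [0,0,0,-0.006,0.03,0,1],
    [0,0,0,0,0.02,0,1],
    [0,0,0,0,0.01,0,1],
    [0,0,0,0,0,0,1],
  ],
)

```text
clock: 7.77
tcp_pos: [0.4397, -0.3166, 0.1401]
orientation: [3.136, -0.158, 0.002]
contact_force: [0.1, 0.3, 0.2]
grip_width: 0.0852
gripper_force: 0.0
```

Run:
```python
from h import *
a=grab_frame("scene");b=grab_frame("top")
cv2.imwrite("pics/s4.png",a);cv2.imwrite("pics/t4.png",b)
A=cv2.resize(a[160:320,270:430],None,fx=2.5,fy=2.5,interpolation=cv2.INTER_CUBIC)
B=cv2.resize(b[170:240,260:372],None,fx=7,fy=7,interpolation=cv2.INTER_CUBIC)[:, :]
C=np.zeros((600,784,3),np.uint8);C[:490]=B[:,:784];
cv2.imwrite("pics/c4.png",C[:490])
o=telemetry.get_obs();print(o["joints"].round(3),o["tcp_pos"].round(4),o["orientation"].round(3))
for d in silhouettes("bar","scene")[:1]:
  v,u=np.nonzero(d["mask"]);bx=cv2.boxPoints(cv2.minAreaRect(np.c_[u,v].astype(np.float32)));print(d["p"],ray("scene",bx,.015).round(4))
```

```text
[ 0.732  0.383 -0.282  1.949  0.14   0.828 -1.293] [ 0.4405 -0.3128  0.1399] [-3.137e+00  1.510e-01 -1.000e-03]
0.81 [[ 0.2712 -0.3197  0.015 ]
 [ 0.2738 -0.2906  0.015 ]
 [ 0.5969 -0.3289  0.015 ]
 [ 0.5927 -0.3537  0.015 ]]
```

View pics/c4.png

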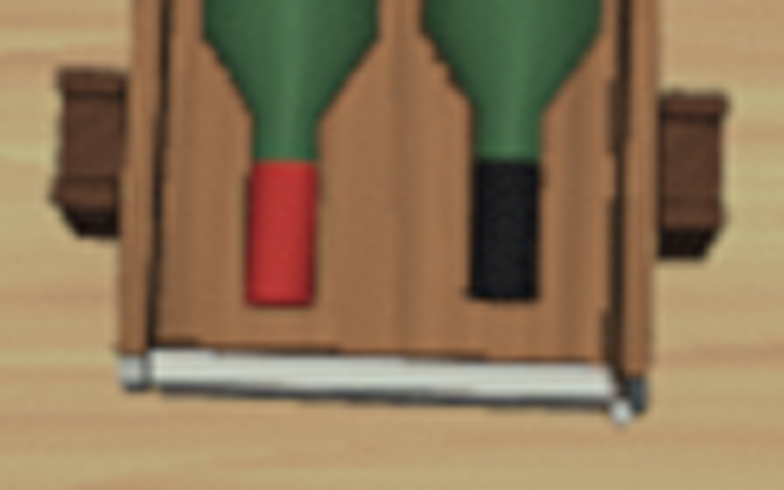

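Run:
```python
from h import *
t=lambda u,v:(u/7+260-.43,v/7+170-.43)
p=ray("top",[t(91,136),t(692,159),t(60,68),t(55,203),t(725,92),t(722,226)],.106);print(p.round(4))
d=p[0]-p[1];print(np.linalg.norm(d),(p[0]+p[1])/2,np.arctan2(-d[0],d[1]))
g=ray("top",[t(152,365),t(610,385)],.083);print(g, proj("top",[[.4405,-.3128,.14]]))
```

```text
[[ 0.6449  0.1379  0.106 ]
 [ 0.6351 -0.0947  0.106 ]
 [ 0.6717  0.1501  0.106 ]
 [ 0.6187  0.1516  0.106 ]
 [ 0.6614 -0.1079  0.106 ]
 [ 0.6088 -0.106   0.106 ]]
0.2328585150828455 [0.63999639 0.02159747 0.106     ] -0.04212651502863758
[[ 0.55815674  0.1154662   0.083     ]
 [ 0.54954729 -0.06321633  0.083     ]] [[444.1713756  263.73060268]]
```

apply_moves(
  moves=[
    [0,0,0,-0.0065,0.011,0.03,1],
    [0,0,0,0,0,0.03,1],
    [0,0,0,0,0,0.03,1],
    [0,0,0,0,0,0.025,1],
    [0,0,0,0,0,0.01,1],
    [0,0,0,0,0,0.008,1],
    [0,0,0,0,0,0,1],
    [0,0,0,0,0,0,1],
  ],
)

```text
clock: 8.58
tcp_pos: [0.4331, -0.3239, 0.0077]
orientation: [3.138, -0.15, 0.002]
contact_force: [-0.1, -0.9, -0.3]
grip_width: 0.0853
gripper_force: 0.0
```

apply_moves(
  moves=[
    [0,0,0,0,0,0.002,-1],
    [0,0,0,0,0,0,-1],
    [0,0,0,0,0,0,-1],
    [0,0,0,0,0,0,-1],
    [0,0,0,0,0,0,-1],
    [0,0,0,0,0,0,-1],
    [0,0,0,0,0,0,-1],
    [0,0,0,0,0,0,-1],
  ],
  grip_force=60,
)

```text
clock: 9.25
tcp_pos: [0.4325, -0.3249, 0.0057]
orientation: [3.137, -0.152, 0.001]
contact_force: [-1.3, 0.4, 6.5]
grip_width: 0.0205
gripper_force: 60.2
```

apply_moves(
  moves=[
    [0,0,0,0,0,-0.01,-1],
    [0,0,0,0,0,-0.03,-1],
    [0,0,0,0,0,-0.04,-1],
    [0,0,0,0,0,-0.04,-1],
    [0,0,0,0,0,-0.04,-1],
    [0,0,0,0,0,-0.04,-1],
    [0,0,-0.5,0,0,0,-1],
    [0,0,-0.94,0,0,0,-1],
  ],
)

```text
clock: 9.92
tcp_pos: [0.4333, -0.3248, 0.2085]
orientation: [3.137, 0.088, 0.007]
contact_force: [-0.9, 0.5, -3.5]
grip_width: 0.0205
gripper_force: 59.3
```

apply_moves(
  moves=[
    [0,0,-1,0,0,0,-1],
    [0,0,-1,0,0,0,-1],
    [0,0,-1,0,0,0,-1],
    [0,0,-1,0,0,0,-1],
    [0,0,-1,0,0,0,-1],
    [0,0,-1,0,0,0,-1],
    [0,0,-1,0,0,0,-1],
    [0,0,-1,0,0,0,-1],
  ],
)

```text
clock: 10.58
tcp_pos: [0.4314, -0.3238, 0.205]
orientation: [-2.83, -1.362, 0.001]
contact_force: [0.1, 0.1, -2.1]
grip_width: 0.0204
gripper_force: 59.3
```

apply_moves(
  moves=[
    [0,0,-1,0,0,0,-1],
    [0,0,-1,0,0,0,-1],
    [0,0,-1,0,0,0,-1],
    [0,0,-1,0,0,0,-1],
    [0,0,-1,0,0,0,-1],
    [0,0,-0.7,0,0,0,-1],
    [0,0,-0.4,0,0,0,-1],
    [0,0,0,0,0,0,-1],
  ],
)

```text
clock: 11.25
tcp_pos: [0.4314, -0.3239, 0.2049]
orientation: [-2.263, -2.177, 0.001]
contact_force: [-0.5, 1.0, -3.1]
grip_width: 0.0207
gripper_force: 59.2
```

```bash
cat >> h.py <<'E'
def plan(x,y,z,head):
    o=telemetry.get_obs();M=R.from_rotvec(o["orientation"]).as_matrix()
    h=np.arctan2(M[1,0],M[0,0]);print(o["clock"],"tcp",o["tcp_pos"].round(4),"heading",np.degrees(h).round(2),"tilt",M[:,2].round(4),"w",o["grip_width"].round(4))
    print("turn z units",(np.degrees(h)-head)/6,"shift tool",(M.T@(np.array([x,y,z])-o["tcp_pos"])).round(4), o["joints"].round(2))
E
python3 - <<'E'
from h import *
plan(.638,.0216,.21,87.7)
E
```

```text
Traceback (most recent call last):
  File "h.py", line 15, in plan
    h=np.arctan2(M[1,0],M[0,0]);print(o["clock"],"tcp",o["tcp_pos"].round(4),"heading",np.degrees(h).round(2),"tilt",M[:,2].round(4),"w",o["grip_width"].round(4))
                                                                                                                                         ^^^^^^^^^^^^^^^^^^^^^
AttributeError: 'float' object has no attribute 'round'
```

apply_moves(
  moves=[
    [0,0,0,0.0295,0.016,0,-1],
    [0,0,0,0.0295,0.016,0,-1],
    [0,0,0,0.0295,0.016,0,-1],
    [0,0,0,0.0295,0.016,0,-1],
    [0,0,0,0.0295,0.016,0,-1],
    [0,0,0,0.0295,0.016,0,-1],
    [0,0,0,0.0295,0.016,0,-1],
    [0,0,0,0.0295,0.016,0,-1],
  ],
)

```text
clock: 11.92
tcp_pos: [0.5696, -0.0921, 0.205]
orientation: [-2.267, -2.174, 0.001]
contact_force: [0.3, -0.8, -1.6]
grip_width: 0.0207
gripper_force: 59.2
```

apply_moves(
  moves=[
    [0,0,0,0.0295,0.016,0,-1],
    [0,0,0,0.0295,0.016,0,-1],
    [0,0,0,0.0295,0.016,0,-1],
    [0,0,0,0.02,0.012,0,-1],
    [0,0,0,0.01,0.004,0.01,-1],
    [0,0,0,0,0,0.03,-1],
    [0,0,0,0,0,0.03,-1],
    [0,0,0,0,0,0,-1],
  ],
)

```text
clock: 12.58
tcp_pos: [0.6333, 0.0203, 0.1283]
orientation: [-2.262, -2.171, 0.015]
contact_force: [-1.4, -1.5, -3.5]
grip_width: 0.0204
gripper_force: 59.4
```

```bash
sed -i 's/o\["grip_width"\].round(4)/o["grip_width"]/' h.py
python3 - <<'E'
from h import *
plan(.638,.0216,.13,87.7)
a=grab_frame("scene");b=grab_frame("top")
cv2.imwrite("pics/s5.png",a);cv2.imwrite("pics/t5.png",b)
A=cv2.resize(a[170:270,270:400],None,fx=3,fy=3,interpolation=cv2.INTER_CUBIC)
B=cv2.resize(b[170:240,250:380],None,fx=4,fy=4,interpolation=cv2.INTER_CUBIC)
A=cv2.copyMakeBorder(A,0,0,0,520-390,cv2.BORDER_CONSTANT)
cv2.imwrite("pics/c5.png",np.vstack([B,A]))
E
```

```text
12.5833 tcp [0.6333 0.0203 0.1283] heading 87.63 tilt [-0.0115 -0.0022 -0.9999] w 0.02040981591385851
turn z units -0.01141462475745906 shift tool [ 0.0015  0.0046 -0.0017] [ 0.31  0.6  -0.62  1.71  0.41  0.98 -0.5 ]
```

View pics/c5.png

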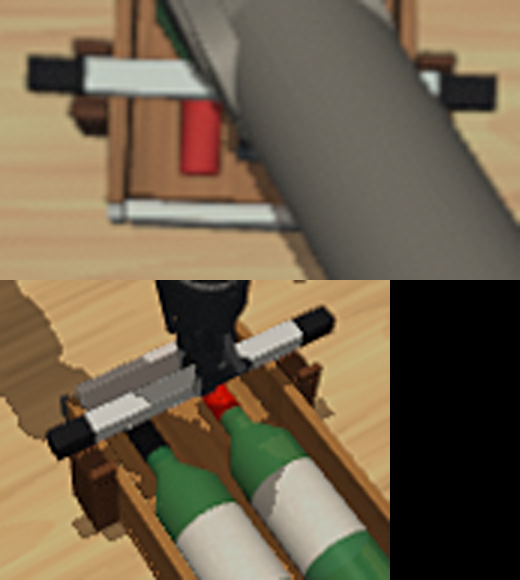

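Run:
```python
from h import *
t=lambda u,v:(u/4+250-.38,v/4+170-.38)
b=cv2.imread("pics/t5.png")
p=ray("top",[t(29,56),t(496,75)],.145);print(p.round(4),np.linalg.norm(p[0]-p[1]),p.mean(0)-[.011,0,0])
plan(.639,.0216,.13,87.7)
# predicted bar outline at TCP for overlay check of seat at x=.6335/.640
for x in(.6333,):
  for y in(-.155,.155):print(proj("top",[[x-.04*y+.011,.0203+y,.145],[x-.04*y-.011,.0203+y,.145],[x-.04*y-.011,.0203+y,.123]]).round(1))
s=lambda u,v:(u/3+270-.33,(v-280)/3+170-.33)
print("scene R end tip",proj("scene",[[.6333-.04*-.155,.0203-.155,.134],[.6333-.04*.155,.0203+.155,.134]]).round(1),s(50,440),s(332,318))
```

```text
[[ 0.6528  0.1759  0.145 ]
 [ 0.6391 -0.132   0.145 ]] 0.3081393036383495 [0.63498009 0.02196464 0.145     ]
12.6833 tcp [0.6368 0.0211 0.1339] heading 87.62 tilt [-3.6e-03 -9.0e-04 -1.0e+00] w 0.020117150306820864
turn z units -0.014034681301424712 shift tool [0.0006 0.0022 0.0039] [ 0.31  0.6  -0.62  1.7   0.41  0.98 -0.5 ]
[[374.6 184.1]
 [374.7 192.3]
 [373.8 193.7]]
[[257.  189.1]
 [256.9 197.4]
 [257.9 198.6]]
scene R end tip [[289.1 228.9]
 [376.1 179.5]] (286.3366666666667, 223.00333333333333) (380.3366666666667, 182.33666666666664)
```

The bar hovers level over the forks, its ends (28,73) and (495,92) sticking out past both. I'll check the fork position along x by overlaying the fork model in both views.

Run:
```python
from h import *
k=6
def ov(c,f,win):
    im=cv2.imread(f);u0,v0,w,h=win
    I=cv2.resize(im[v0:v0+h,u0:u0+w],None,fx=k,fy=k,interpolation=cv2.INTER_CUBIC)
    for x0,col in((.634,(0,0,255)),(.640,(0,255,255))):
      for sy in(1,-1):
        for a,b in((-.027,-.017),(.017,.027)):
          P=[]
          for lx,ly in((a,.105),(a,.131),(b,.131),(b,.105)):
            X,Y=lx,ly*sy;q=-.041
            P.append([x0+np.cos(q)*X-np.sin(q)*Y,.0216+np.sin(q)*X+np.cos(q)*Y,.106])
          uv=(proj(c,P)-[u0,v0]+.5)*k
          cv2.polylines(I,[uv.round().astype(int)],True,col,1)
    return I
A=ov("top","pics/t4.png",(264,174,22,34));B=ov("top","pics/t4.png",(348,174,22,34));
C=ov("scene","pics/s1.png",(286,210,34,50));D=ov("scene","pics/s1.png",(354,180,34,50))
H=300
pad=lambda I:cv2.copyMakeBorder(I,0,H-I.shape[0],0,4,cv2.BORDER_CONSTANT)
cv2.imwrite("pics/c6.png",np.hstack([pad(x) for x in(A,B,C,D)]))
```

```text
(no output)
```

View pics/c6.png

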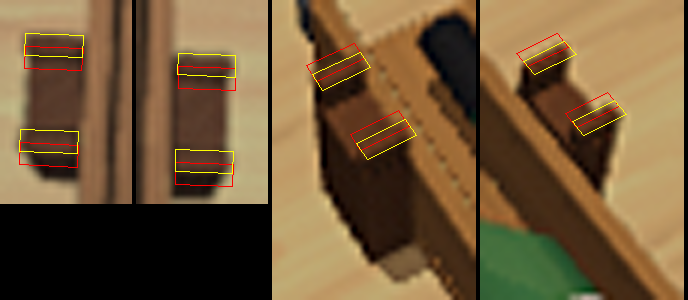

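apply_moves(
  moves=[
    [0,0,0,0,0.002,0,-1],
    [0,0,0,0,0,0.008,-1],
    [0,0,0,0,0,0.008,-1],
    [0,0,0,0,0,0.006,-1],
    [0,0,0,0,0,0.004,-1],
    [0,0,0,0,0,0.003,-1],
    [0,0,0,0,0,0,-1],
    [0,0,0,0,0,0,-1],
  ],
)

```text
clock: 13.35
tcp_pos: [0.6402, 0.0223, 0.1058]
orientation: [-2.265, -2.176, 0.0]
contact_force: [-0.7, 0.3, -3.2]
grip_width: 0.0204
gripper_force: 59.5
```

Run:
```python
from h import *
plan(.639,.0216,.0935,87.7);o=telemetry.get_obs();print(o["contact_force"].round(1),o["moment"].round(2))
```

```text
13.35 tcp [0.6402 0.0223 0.1058] heading 87.7 tilt [-2.e-04  1.e-04 -1.e+00] w 0.020399811711792202
turn z units 7.290474885479625e-05 shift tool [-0.0007 -0.0011  0.0123] [ 0.3   0.63 -0.61  1.71  0.43  0.93 -0.52]
[-0.7  0.3 -3.2] [-0.04  0.08 -0.08]
```

apply_moves(
  moves=[
    [0,0,0,0,-0.001,0.002,-1],
    [0,0,0,0,0,0.002,-1],
    [0,0,0,0,0,0.002,-1],
    [0,0,0,0,0,0.002,-1],
    [0,0,0,0,0,0.001,-1],
    [0,0,0,0,0,0.001,-1],
    [0,0,0,0,0,0,-1],
    [0,0,0,0,0,0,-1],
  ],
)

```text
clock: 14.02
tcp_pos: [0.6392, 0.0223, 0.0959]
orientation: [-2.266, -2.176, -0.0]
contact_force: [-0.3, 0.5, -2.7]
grip_width: 0.0207
gripper_force: 59.5
```

apply_moves(
  moves=[
    [0,0,0,0,0,0.001,-1],
    [0,0,0,0,0,0,-1],
    [0,0,0,0,0,0.001,-1],
    [0,0,0,0,0,0,-1],
    [0,0,0,0,0,0,-1],
    [0,0,0,0,0,0,-1],
    [0,0,0,0,0,0,-1],
    [0,0,0,0,0,0,-1],
  ],
)

```text
clock: 14.68
tcp_pos: [0.6392, 0.0222, 0.094]
orientation: [2.266, 2.176, 0.0]
contact_force: [-0.2, 0.3, -2.0]
grip_width: 0.0206
gripper_force: 59.5
```

apply_moves(
  moves=[
    [0,0,0,0,0,0.001,-1],
    [0,0,0,0,0,0,-1],
    [0,0,0,0,0,0,-1],
    [0,0,0,0,0,0,-1],
    [0,0,0,0,0,0,-1],
    [0,0,0,0,0,0,-1],
    [0,0,0,0,0,0,-1],
    [0,0,0,0,0,0,-1],
  ],
)

```text
clock: 15.35
tcp_pos: [0.6393, 0.0222, 0.0937]
orientation: [2.265, 2.176, 0.0]
contact_force: [-3.9, -1.1, 4.9]
grip_width: 0.0209
gripper_force: 60.4
```

apply_moves(
  moves=[
    [0,0,0,0,0,0.001,-1],
    [0,0,0,0,0,0,-1],
    [0,0,0,0,0,0,-1],
    [0,0,0,0,0,0,-1],
    [0,0,0,0,0,0,-1],
    [0,0,0,0,0,0,-1],
    [0,0,0,0,0,0,-1],
    [0,0,0,0,0,0,-1],
  ],
)

```text
clock: 16.02
tcp_pos: [0.6393, 0.0223, 0.0937]
orientation: [2.265, 2.176, -0.0]
contact_force: [-7.6, -1.2, 12.8]
grip_width: 0.0203
gripper_force: 61.5
```

apply_moves(
  moves=[
    [0,0,0,0,0,-0.0015,-1],
    [0,0,0,0,0,0,-1],
    [0,0,0,0,0,0,-0.3],
    [0,0,0,0,0,0,0],
    [0,0,0,0,0,0,0],
    [0,0,0,0,0,0,0.4],
    [0,0,0,0,0,0,0.4],
    [0,0,0,0,0,0,0.4],
  ],
)

```text
clock: 16.68
tcp_pos: [0.6392, 0.0223, 0.0934]
orientation: [-2.266, -2.176, -0.0]
contact_force: [0.1, 0.4, 0.4]
grip_width: 0.0597
gripper_force: 0.0
```

apply_moves(
  moves=[
    [0,0,0,0,0,-0.01,0.4],
    [0,0,0,0,0,-0.02,0.4],
    [0,0,0,0,0,-0.035,0.4],
    [0,0,0,0,0,-0.035,0.4],
    [0,0,0,0,-0.04,-0.02,0.4],
    [0,0,0,0,-0.04,0,0.4],
    [0,0,0,-0.04,0,0,0.4],
    [0,0,0,-0.04,0,0,0.4],
  ],
)

```text
clock: 17.35
tcp_pos: [0.5568, -0.0521, 0.2137]
orientation: [2.256, 2.184, 0.0]
contact_force: [0.9, -2.2, 1.0]
grip_width: 0.0595
gripper_force: 0.0
```

apply_moves(
  moves=[
    [0,0,0,-0.04,-0.01,0,0.4],
    [0,0,0,-0.04,-0.01,0,0.4],
    [0,0,0,-0.04,-0.01,0,0.4],
    [0,0,0,-0.04,0,0,0.4],
    [0,0,0,-0.04,0,0,0.4],
    [0,0,0,-0.04,0,0,0.4],
    [0,0,0,0,0,0,0.4],
    [0,0,0,0,0,0,0.4],
  ],
)

```text
clock: 18.02
tcp_pos: [0.5183, -0.2964, 0.2124]
orientation: [2.271, 2.17, -0.001]
contact_force: [-0.4, 1.1, -0.8]
grip_width: 0.0598
gripper_force: 0.0
```

Run:
```python
from h import *
a=grab_frame("scene");b=grab_frame("top")
A=cv2.resize(a[130:310,270:450],None,fx=3,fy=3,interpolation=cv2.INTER_CUBIC)
B=cv2.resize(b[170:240,250:380],None,fx=6,fy=6,interpolation=cv2.INTER_CUBIC)
cv2.imwrite("pics/a7.png",A);cv2.imwrite("pics/b7.png",B)
```

```text
(no output)
```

View pics/a7.png

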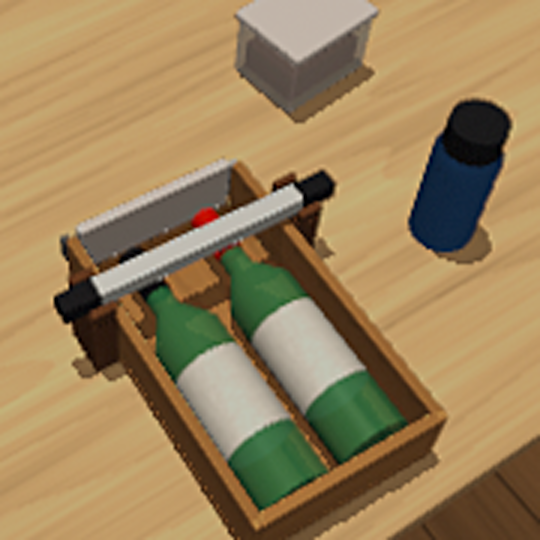

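View pics/b7.png

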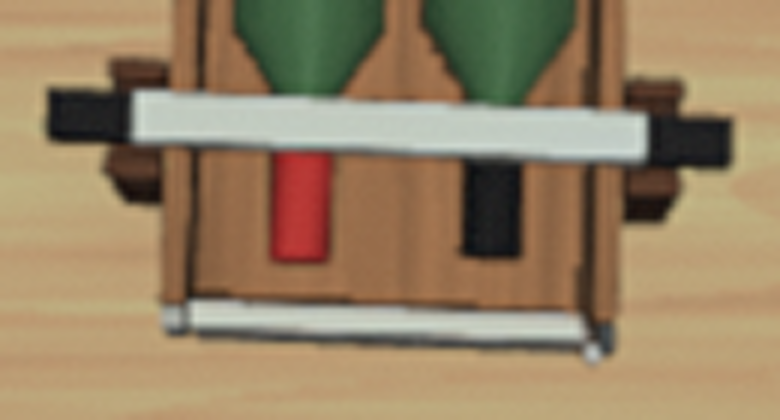

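The bar lies level in both forks with its ends out past them, (48,115) and (732,142) in the top crop. The gate is flush, and the bottles, tub and flask have not moved.

```bash
python3 -c "
from bench import order;print(order.hand_in())"
```

```text
the job is handed in; nothing more can be done
None
```

The gate is shut on its catch, the bar rests level in both forks with each end sticking out, and the job was handed in at about 18 s; no verdict came back.

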